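Take the jig plate off its dowels and put it away in the rack

TASK

Take the grey jig plate by its black middle grip and lift it straight up off the reed block's two dowels, keeping it level until it is well clear, then set it down flat on a free part of the bench and let go. Take it again by the yellow tab at one end and slide it lengthwise into the low bay of the plywood rack, either end first, lying flat and fully home against the stop at the back; let go of it there. Do not drop the plate, and leave the stone, the screwdriver and the wooden tub where they are.

Things in the scene. Friction and masses are not known exactly. Their poses are not given: they have to be found in the camera images.
- plate: loose grey compopoint jig plate, 170 (own x) x 60 (own y) x 12 mm, 0.2 kg, same either end round. Origin: centre of its underside, z up. Two through holes 13.4 mm wide at x = -50 and +50 mm sit over the fixture's dowels. On top stand three bars in line along x, all 16 mm wide (y) and 28 mm tall: a black grip in the middle, a yellow tab at each end; their tops are 40 mm above the origin
- plate_grip (a point): top centre of the black middle grip: 44 (plate x) x 16 (plate y) x 28 mm tall, right above the plate's origin and balance point
- plate_tab0 (a point): top centre of the yellow tab at the plate's -x end (plate x = -73 mm): 22 (plate x) x 16 (plate y) x 28 mm tall
- plate_tab1 (a point): top centre of the yellow tab at the plate's +x end (plate x = +73 mm), the same size
- fixture: fixed wooden fixture, origin on the bench under its centre, z up: dark base board 210 (x) x 90 x 15 mm, on it a light reed block 180 (x) x 56 mm, top 45 mm above the bench. Two steel dowels, 12 mm diameter, at x = -50 and +50 mm, stand 25 mm above the block. At the start the plate lies on the block, axes along the fixture's, dowels through its holes: it must rise 25 mm to come off them
- rack: fixed plywood rack, one low bay open to its own -x. Origin: on the bench, middle of the front edge; x points in. Blue floor, top 25 mm above the bench. Side walls and roof begin at x = 15 mm; 100 mm clear between walls (y -50 to +50), 56 mm from floor to roof (too low for a gripper). Roof top 93 mm above the bench; red tray on it from x = 50 to 135 mm, 128 mm above the bench
- rack_home (a point): where the plate's origin is when it is home: rack x = 35 mm, y = 0, on the floor 25 mm above the bench. The inner end then meets the stop (dark strip across the back at rack x = 120 mm, 18 mm tall) and the outer end sticks out 50 mm in front of the floor
- stone: bystander: dark sharpening stone 60 (x) x 140 (y) x 30 mm, origin at the centre of its underside
- screwdriver: bystander: screwdriver with green handle, 190 mm long along its own x, lying on the bench
- tub: bystander: open round wooden tub, 80 mm across, 60 mm tall, origin at the centre of its underside
Mind the look-alikes: they are no part of the job. Leave any blue or green look-alike of the plate alone.

How it is judged (in metres and radians):
On the way, in this order (a step that is already met when the one before it is completed fails the run):
1. the plate is straight above the fixture (within 40 mm), level within 8 degrees and at least 4 mm clear of the dowels (z of plate in the frame of fixture above 0.074 m and horizontal distance between plate and fixture below 0.04 m and angle between plate's own z axis and vertical below 0.14 rad), for 0.05 s.
2. the plate lies flat on the bench, let go and at rest (height (world z) of plate below 0.006 m and angle between plate's own z axis and vertical below 0.06 rad and contact force between the fingers and plate below 0.2 N and linear speed of plate below 0.02 m/s), for 0.2 s.
At the end, for the whole second after the job is handed in: the plate lies flat on the floor of the rack's bay (within 3 degrees, 21 to 30 mm above the bench), lengthwise within 10 degrees of the bay and 22 mm of its middle line, its inner end within 10 mm of the stop, released and at rest (x of plate in the frame of rack between 0.025 and 0.04 m and y of plate in the frame of rack between -0.022 and 0.022 m and z of plate in the frame of rack between 0.021 and 0.03 m and angle between plate's own z axis and vertical below 0.05 rad and angle between the x axis of plate and the x axis of rack, either way round below 0.18 rad and linear speed of plate below 0.02 m/s); the robot touches nothing.
It fails at once if the plate tilts more than 8 degrees while it is still on the dowels (z of plate in the frame of fixture below 0.07 m and horizontal distance between plate and fixture below 0.03 m and angle between plate's own z axis and vertical above 0.14 rad).
It fails at once if the plate is dropped (falls free faster than 0.5 m/s) (contact force between the fingers and plate below 0.1 N and linear speed of plate above 0.5 m/s).
It fails at once if the stone is moved more than 30 mm (distance of stone from where it was at the start of the episode above 0.03 m).
It fails at once if the screwdriver is moved more than 30 mm (distance of screwdriver from where it was at the start of the episode above 0.03 m).
It fails at once if the tub is moved more than 30 mm (distance of tub from where it was at the start of the episode above 0.03 m).
It also fails if it takes over 61 s, if anything falls off the work surface, if the arm or the gripper's body presses on something with over 40 N, if the wrist force passes 120 N, or if a joint passes its speed limit or range.

ROBOT

A 6-joint arm with a two-finger parallel gripper is mounted at the origin on the work surface. World frame = base frame: x ahead of the robot, y to its left, z up, the work surface at z = 0. Lengths are in m, angles in degrees, forces in N, time in s.
With the tool pointing down it reaches from about 0.375 to 0.9 m from the base axis. Payload 3.1 kg.
Tool frame: the origin (TCP) lies on the centre line of the jaws, within the pads' length; the fingertips stand 17 mm ahead of it and the grasp point (between the pads) lies 2 mm behind it; z points along the fingers, y is the line along which they close (so a half turn about z gives the same grasp; the last joint's range is limited). The gripper opens to 87 mm and grips with 3 to 60 N. Pads are 19 mm wide; open, the fingers measure 117 mm over their backs; the gripper's body (75 mm by 190 mm) begins 51 mm behind the grasp point.
Start: joints at [54.975, 30.224, 82.088, -0, 67.689, -10.227], TCP at [0.262, 0.567, 0.219] pointing down, gripper open.
Joint ranges: [-176.69, 176.69], [-43.24, 126.21], [12.49, 139.97], [-82, 262], [0, 151.66], [-163.58, 163.58]. Speed limits (degrees/s): [159.86, 159.86, 180, 180, 180, 180].

INTERFACE

Orientations are given as a 3x3 rotation matrix whose columns are the frame's x, y, z axes.
In Python, from rig import bot, imaging, finder gives the robot as it stands. The module is installed in compiled form; this text tells all that it offers.
- The arm moves only by the tool play_rows, never from a script. Its argument "motion" is a list that holds one entry, the list of rows, each a list of 6 numbers: the shift along the tool's x, y, z in normalised numbers (1 is 50 cm), then the turn, a rotation vector about the tool's x, y, z in fractions of the full range, 1 being 360 degrees. In form: [[[dx, dy, dz, wx, wy, wz], ...]]. A call has 1 to 8 rows; each row is the pose to reach, as a shift and turn from the pose commanded when the call began, along the tool's axes at that moment; what a row does not reach only later rows make up. A row lasts 1/12 s, in which the tool goes at most 41.7 mm and 7.16 degrees, less where a joint would pass 70% of its speed; a pose out of reach is approached as far as the arm can. No shift or turn number may pass 1 either way. A call with a gripper value outside its range is refused whole. "fingers" is the finger opening in m, from 0 to 0.087, set as the call begins (left out, the last holds). The fingers move at their own pace and stop on an object; the grip force is fixed at half the most. Time passes only in rows, so rows that repeat a pose let the fingers close. It gives the time, the measured TCP pose, the force, the opening and the grip force at its end, in the units of the state.
- bot.read_state(): the state, without advancing time (a new reading comes with each control period).
- imaging.capture(name): name is "side" or "top"; returns a dict with "frame" (384x512x3 uint8, red, green, blue), "camera_matrix" (3x3 intrinsics, pixels), "k1" (the pictures are not rectified: a ray, as slopes to the right and down, at radius r is drawn at 1 + k1 r^2 times it, then the intrinsics apply), "R" (3x3) and "t" (3): a world point X has camera coordinates R X + t. Camera axes: x right, y down, z forward; pixel columns grow to the right and rows downward; lengths in m; the calibration is good to about 2 mm. A picture is of the moment at which its call begins. There is no depth.
- bot.hand_in(): hands the job in; it is judged then, once.
Trained networks look in the newest picture that a camera, given by its name, has taken for a name from the list of things; names that differ only in an ending like _2 or _b are one class to them, and where a whole thing is asked for, a point or a joint stands for the part that bears it (a point fixed in the world has none). Each returns a list of dicts, best first, with "confidence" (0 to 1); they miss things now and then, are a little off and sometimes report something else, mostly with a low value. They report only what shows in the picture. A call takes as long as a camera call. They do not tell look-alikes from the thing itself.
- finder.recognise(camera, name): "at" ([x, y, z] in m, in world coordinates, good to about 4 mm: the middle of the surface that is visible of it).
- finder.outline_of(camera, name): "pixels" (384x512 bool, what is visible of it).
The state is a dict: "time_s": time; "joint_positions": joint angles; "qvel": joint speeds; "tau": joint torques, N m; "position": TCP position; "tcp_rot": TCP orientation; "force": force on the tool from outside, world axes, zero at the start; "moment": the same for the moment, N m; "opening": opening from 0.0 (shut) to 1.0 (fully open); "grasp_force": force on a finger pad.
Only numpy, scipy, OpenCV 4.12 (cv2) and the standard library are available. Lean on these libraries where they do the work, as an engineer would, in place of code of your own. Each camera call takes 0.05 s, during which the arm holds its last target. There are 200 camera calls.

## Working session

There is one attempt and no reset: what is moved stays moved. The work goes in short steps, Python scripts to look and compute and a tool call to move; the robot and the scene stay as the last step left them, time stands still between calls to the robot, and variables do not carry over. Pictures are saved under pics/ and viewed, at most 10 in all, crops included, and the job is handed in when it is done.

Besides the shell and the picture viewer there is one more tool, called after "Request:" as a command line: name --argument value ..., lists and objects as JSON in quotes. play_rows: Moves the arm, as the interface text tells. Its arguments: {"type":"object","properties":{"motion":{"type":"array"},"fingers":{"type":"number"}},"required":["motion"]}

```bash
mkdir -p pics; python3 - <<'E'
from rig import bot, imaging, finder
import cv2, numpy as np
for c in ("side","top"):
    d=imaging.capture(c); cv2.imwrite(f"pics/{c}0.png",d["frame"][:,:,::-1])
    print(c,d["camera_matrix"].round(1).tolist(),d["k1"],d["R"].round(3).tolist(),d["t"].round(3).tolist())
    for n in ("plate","plate_grip","plate_tab0","plate_tab1","fixture","rack","rack_home","stone","screwdriver","tub"):
        try: print(n,[(np.round(r["at"],3).tolist(),round(r["confidence"],2)) for r in finder.recognise(c,n)[:4]])
        except Exception as e: print(n,e)
s=bot.read_state(); print(s["time_s"],s["position"],s["tcp_rot"],s["force"],s["opening"])
E
```

```text
side [[395.6, 0.0, 252.0], [0.0, 395.6, 195.2], [0.0, 0.0, 1.0]] -0.09658066284498598 [[0.836, -0.548, -0.022], [-0.295, -0.415, -0.861], [0.463, 0.726, -0.509]] [-0.445, 0.221, 0.903]
plate [([0.268, 0.324, 0.012], 0.8), ([0.49, 0.189, 0.06], 0.73), ([0.756, 0.346, 0.008], 0.56), ([0.465, 0.166, 0.017], 0.54)]
plate_grip [([0.491, 0.193, 0.057], 0.88), ([0.75, 0.34, 0.01], 0.88), ([0.268, 0.328, 0.011], 0.67), ([0.647, -0.268, 0.09], 0.22)]
plate_tab0 [([0.494, 0.184, 0.059], 0.94), ([0.75, 0.339, 0.013], 0.86), ([0.268, 0.326, 0.01], 0.77)]
plate_tab1 [([0.494, 0.184, 0.059], 0.94), ([0.75, 0.339, 0.013], 0.86), ([0.268, 0.326, 0.01], 0.77)]
fixture [([0.468, 0.166, 0.015], 0.7)]
rack [([0.645, -0.269, 0.092], 0.75)]
rack_home [([0.647, -0.261, 0.092], 0.96), ([0.49, 0.187, 0.059], 0.46)]
stone [([0.701, -0.023, 0.03], 0.84)]
screwdriver [([0.472, -0.467, 0.022], 0.83)]
tub [([0.454, 0.46, 0.04], 0.79)]
top [[351.4, 0.0, 249.6], [0.0, 351.4, 187.2], [0.0, 0.0, 1.0]] -0.107165576193589 [[-0.002, -1.0, -0.006], [-0.982, 0.003, -0.19], [0.19, 0.005, -0.982]] [-0.002, 0.505, 1.253]
pla
[... 164 characters left out ...]
.72)]
plate_tab0 [([0.753, 0.341, 0.012], 0.82), ([0.492, 0.21, 0.059], 0.72), ([0.272, 0.336, 0.014], 0.67)]
plate_tab1 [([0.753, 0.341, 0.012], 0.82), ([0.492, 0.21, 0.059], 0.72), ([0.272, 0.336, 0.014], 0.67)]
fixture [([0.472, 0.188, 0.013], 0.85)]
rack [([0.647, -0.238, 0.098], 0.59)]
rack_home [([0.65, -0.238, 0.095], 0.69)]
stone [([0.706, 0.001, 0.026], 0.75)]
screwdriver [([0.481, -0.46, 0.02], 0.58)]
tub [([0.458, 0.488, 0.025], 0.78)]
1.1 [0.26207515 0.56736587 0.21915551] [[-9.07786152e-01  4.19433308e-01 -4.38162270e-05]
 [ 4.19433308e-01  9.07786153e-01  5.36683898e-06]
 [ 4.20267952e-05 -1.35060429e-05 -9.99999999e-01]] [ 0.42296382 -0.09866012  0.62922066] 0.9987172123046854
```

View pics/top0.png

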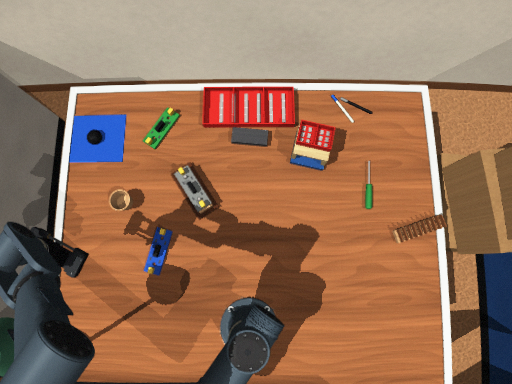

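View pics/side0.png

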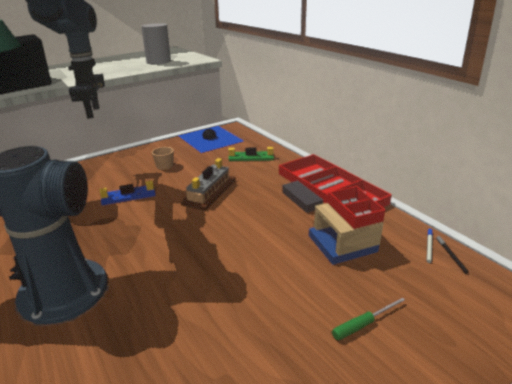

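The top view shows the grey plate on its fixture at (194,187), the rack at (312,147) with its blue floor lip facing the robot, and blue and green look-alikes at (158,250) and (162,127). The cameras disagree by about 20 mm in y, so I'm checking each against the known gripper pose.

```bash
cat > h.py <<'E'
from rig import bot, imaging, finder
import cv2, numpy as np
def proj(d,P):
    c=np.atleast_2d(P)@np.array(d["R"]).T+np.array(d["t"])
    s=c[:,:2]/c[:,2:]; r2=(s**2).sum(1,keepdims=True); s=s*(1+d["k1"]*r2)
    K=np.array(d["camera_matrix"]); return s*[K[0,0],K[1,1]]+K[:2,2]
def back(d,px,z):
    K=np.array(d["camera_matrix"]); q=(np.atleast_2d(px)-K[:2,2])/[K[0,0],K[1,1]]; s=q.copy()
    for _ in range(20): s=q/(1+d["k1"]*(s**2).sum(1,keepdims=True))
    R=np.array(d["R"]);t=np.array(d["t"]); o=-R.T@t; v=np.c_[s,np.ones(len(s))]@R
    return o+v*((z-o[2])/v[:,2])[:,None]
def crop(d,u,v,w,h,k,pts=()):
    f=cv2.resize(d["frame"][v:v+h,u:u+w,::-1],None,fx=k,fy=k,interpolation=cv2.INTER_CUBIC)
    for p in pts: cv2.circle(f,tuple(int(x) for x in (np.array(p)-[u,v]+.5)*k),3,(255,0,255),-1)
    return f
def yellow(d):
    m=cv2.inRange(cv2.cvtColor(d["frame"],cv2.COLOR_RGB2HSV),(22,120,90),(36,255,255))
    n,l,s,c=cv2.connectedComponentsWithStats(m); return [(c[i].round(1).tolist(),int(s[i,4])) for i in range(1,n) if s[i,4]>5]
E
python3 - <<'E'
from h import *
s=bot.read_state(); R=np.array(s["tcp_rot"]);p=np.array(s["position"])
pts=[p+R@[0,y,0.017] for y in (-.0435,.0435)]+[p]
base=[[0,0,0]]
D={c:imaging.capture(c) for c in("side","top")}
for c,d in D.items(): print(c,proj(d,pts).round(1).tolist(),proj(d,base).round(1).tolist(),yellow(d))
a=crop(D["side"],40,60,100,75,4,proj(D["side"],pts)); b=crop(D["top"],20,215,100,75,4,proj(D["top"],pts))
c=crop(D["side"],290,190,100,75,4); e=crop(D["top"],270,110,100,75,4)
cv2.imwrite("pics/m1.png",np.vstack([np.hstack([a,b]),np.hstack([c,e])]))
E
```

```text
side [[91.9, 122.1], [97.0, 113.8], [93.5, 113.1]] [[62.7, 289.1]] [([231.7, 152.3], 33), ([269.3, 148.4], 7), ([269.6, 152.6], 17), ([218.2, 162.2], 22), ([195.1, 182.1], 33), ([149.5, 185.0], 21), ([103.3, 192.7], 31)]
top [[85.3, 258.0], [63.3, 246.3], [71.7, 252.0]] [[249.0, 326.4]] [([170.0, 110.8], 29), ([148.1, 140.9], 40), ([181.0, 170.6], 29), ([201.7, 203.1], 34), ([161.9, 231.4], 24), ([150.3, 269.5], 24)]
```

View pics/m1.png

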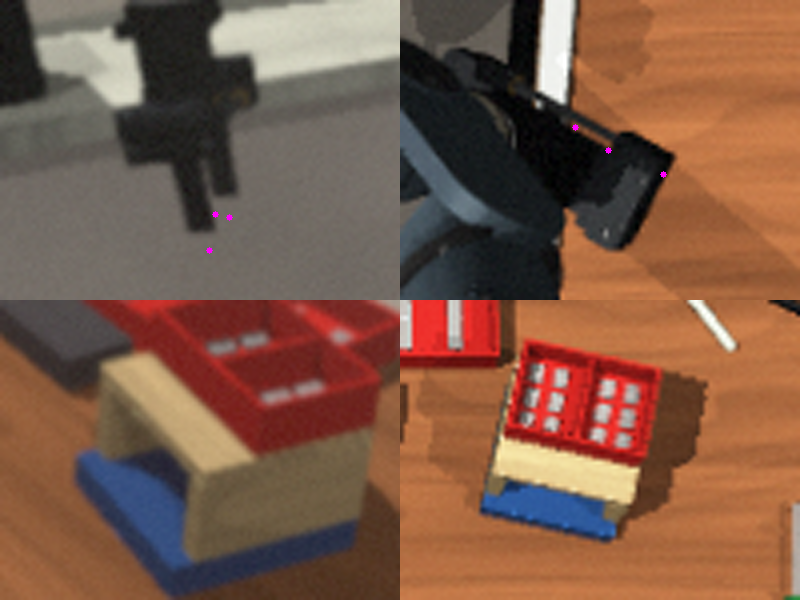

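```bash
python3 - <<'E'
from h import *
D={c:imaging.capture(c) for c in("side","top")}
S=D["side"];T=D["top"]
print("tabs side",back(S,[[218.2,162.2],[195.1,182.1]],.078).round(3).tolist(),"top",back(T,[[181,170.6],[201.7,203.1]],.082).round(3).tolist())
print("blue side",back(S,[[149.5,185],[103.3,192.7]],.03).round(3).tolist(),"top",back(T,[[161.9,231.4],[150.3,269.5]],.034).round(3).tolist())
# rack floor front corners, z=.025: side crop (76,460)?,(180,562) ; top (485,497),(615,528)
f=lambda u,v,ox,oy:[ox+u/4-.5,oy+v/4-.5]
print("rack floor front corners side",back(S,[f(78,158,290,190),f(180,272,290,190)],.025).round(3).tolist(),"top",back(T,[f(84,193,270,110),f(215,228,270,110)],.025).round(3).tolist())
print("rack roof front corners side",back(S,[f(100,58,290,190),f(205,170,290,190)],.093).round(3).tolist(),"top",back(T,[f(93,168,270,110),f(238,203,270,110)],.093).round(3).tolist())
for c,d in D.items():
    R=np.array(d["R"]);print(c,"cam",(-R.T@np.array(d["t"])).round(3))
E
```

```text
tabs side [[0.556, 0.235, 0.078], [0.434, 0.156, 0.078]] top [[0.561, 0.247, 0.082], [0.441, 0.168, 0.082]]
blue side [[0.339, 0.308, 0.03], [0.199, 0.347, 0.03]] top [[0.343, 0.321, 0.034], [0.204, 0.359, 0.034]]
rack floor front corners side [[0.605, -0.167, 0.025], [0.579, -0.293, 0.025]] top [[0.624, -0.161, 0.025], [0.589, -0.286, 0.025]]
rack roof front corners side [[0.625, -0.16, 0.093], [0.593, -0.29, 0.093]] top [[0.629, -0.162, 0.093], [0.595, -0.293, 0.093]]
side cam [ 0.019 -0.808  0.639]
top cam [ 0.258 -0.011  1.326]
```

Careful with the scale: shifts go in shares of 50 cm and turns go in shares of 360 degrees. That gives: -0.24 m / 0.5 = -0.48, -0.21 m / 0.5 = -0.42, -55 degrees / 360 = -0.1528.

Request:
play_rows --motion '[[[-0.06,-0.04,0,0,0,-0.0167],[-0.12,-0.08,0,0,0,-0.0361],[-0.18,-0.11,0,0,0,-0.0556],[-0.24,-0.15,0,0,0,-0.075],[-0.3,-0.18,0,0,0,-0.0944],[-0.36,-0.22,0,0,0,-0.1139],[-0.42,-0.26,0,0,0,-0.1333],[-0.48,-0.294,0,0,0,-0.1528]]]' --fingers 0.087

```text
time_s: 1.97
position: [0.4175, 0.3335, 0.2193]
tcp_rot: [[-0.869, -0.496, -0.0], [-0.496, 0.869, -0.0], [0.0, 0.0, -1.0]]
force: [-0.3, -0.6, 0.1]
opening: 1.001
grasp_force: 0.0
```

```bash
cat >> h.py <<'E'
def boxc(d,ctr,yaw,hx,hy,z0,z1):
    "silhouette centroid of an upright box"
    c,s=np.cos(yaw),np.sin(yaw)
    P=[[ctr[0]+a*hx*c-b*hy*s,ctr[1]+a*hx*s+b*hy*c,z] for a in(-1,1) for b in(-1,1) for z in(z0,z1)]
    h=cv2.convexHull((proj(d,P)).astype(np.float32)); m=cv2.moments(h); return np.array([m["m10"],m["m01"]])/m["m00"]
def fit(d,px,x0,zb):
    "px: tab1 px, tab0 px ; returns x,y,yaw of plate with underside zb"
    from scipy.optimize import least_squares
    def f(v):
        u=np.array([np.cos(v[2]),np.sin(v[2])]); return np.concatenate([boxc(dd,v[:2]+k*.073*u,v[2],.011,.008,zb+.012,zb+.04)-p for dd,pp in zip(d,px) for k,p in zip((1,-1),pp)])
    r=least_squares(f,x0); return r.x,r.fun
E
python3 - <<'E'
from h import *
D={c:imaging.capture(c) for c in("side","top")}
S=D["side"];T=D["top"]
s=bot.read_state(); R=np.array(s["tcp_rot"]);p=np.array(s["position"])
print(s["time_s"],p,R.round(3).tolist())
x0=[.5,.21,.58]; ps=[[218.2,162.2],[195.1,182.1]]; pt=[[181,170.6],[201.7,203.1]]
for d,q in(([S],[ps]),([T],[pt]),([S,T],[ps,pt])):
    x,f=fit(d,q,x0,.045); print(x.round(4),np.degrees(x[2]).round(1),f.round(1))
pts=[p+R@[0,y,0.017] for y in (-.0435,.0435)]
for c,d in D.items(): print(c,proj(d,pts).round(1).tolist(),yellow(d))
def cc(d,pts):
    u,v=proj(d,pts).mean(0).astype(int)-[50,45]; return crop(d,max(u,0),max(v,0),100,90,4,proj(d,pts))
cv2.imwrite("pics/m2.png",np.hstack([cc(S,pts),cc(T,pts)]))
E
```

```text
2.0667 [0.42034028 0.33163561 0.21939352] [[-0.873, -0.487, 0.002], [-0.487, 0.873, -0.001], [-0.001, -0.002, -1.0]]
[0.5009 0.2073 0.58  ] 33.2 [-0.2  0.1  0.3 -0. ]
[0.5033 0.2095 0.581 ] 33.3 [-0.  -0.1  0.1  0.1]
[0.5031 0.2096 0.58  ] 33.2 [ 0.  -0.3  0.7 -0.5 -0.1 -0.1 -0.   0.2]
side [[174.1, 128.8], [152.4, 125.0]] [([232.1, 152.0], 33), ([269.4, 151.3], 28), ([218.0, 162.5], 17), ([195.5, 182.0], 35), ([149.3, 184.5], 27), ([103.3, 192.5], 25)]
top [[158.4, 197.6], [135.0, 210.5]] [([170.3, 111.2], 35), ([148.3, 141.0], 43), ([181.1, 170.7], 31), ([201.7, 203.1], 34), ([162.1, 231.0], 28), ([150.3, 269.7], 25)]
```

View pics/m2.png

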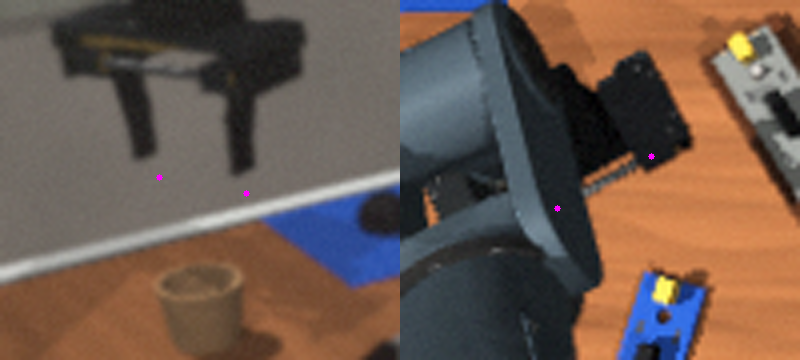

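Scaled: -0.1495 m / 0.5 = -0.299, -0.12 m / 0.5 = -0.24, -3 degrees / 360 = -0.0083.

Request:
play_rows --motion '[[[-0.004,-0.06,0.02,0,0,-0.0028],[-0.008,-0.12,0.06,0,0,-0.0056],[-0.014,-0.18,0.1,0,0,-0.0083],[-0.02,-0.24,0.14,0,0,-0.0083],[-0.024,-0.284,0.17,0,0,-0.0083],[-0.024,-0.299,0.19,0,0,-0.0083],[-0.024,-0.299,0.198,0,0,-0.0083],[-0.024,-0.299,0.198,0,0,-0.0083]]]'

```text
time_s: 2.73
position: [0.4997, 0.2112, 0.1193]
tcp_rot: [[-0.845, -0.534, -0.003], [-0.534, 0.845, 0.0], [0.002, 0.002, -1.0]]
force: [-0.3, 0.6, -0.2]
opening: 0.999
grasp_force: 0.0
```

```bash
cat >> h.py <<'E'
def st():
    s=bot.read_state();R=np.array(s["tcp_rot"]);p=np.array(s["position"])
    print(s["time_s"],p.round(4),"yhead",np.degrees(np.arctan2(R[1,1],R[0,1])).round(2),"tilt",R[:,2].round(4),"F",np.round(s["force"],1),"M",np.round(s["moment"],2),s["opening"],s["grasp_force"]); return s,R,p
def to(R,p,goal): return (R.T@(np.array(goal)-p)).round(4)
E
python3 - <<'E'
from h import *
D={c:imaging.capture(c) for c in("side","top")}
s,R,p=st(); print(to(R,p,[.503,.2095,.08]))
pts=[p+R@[0,y,0.017] for y in (-.0435,.0435)]
for c,d in D.items(): print(c,yellow(d))
def cc(d,pts):
    u,v=proj(d,pts).mean(0).astype(int)-[50,55]; return crop(d,max(u,0),max(v,0),100,100,4,proj(d,pts))
cv2.imwrite("pics/m3.png",np.hstack([cc(D[c],pts) for c in D]))
E
```

```text
2.8333 [0.5002 0.212  0.1206] yhead 122.42 tilt [ 0.e+00  5.e-04 -1.e+00] F [0.  0.1 0.1] M [ 0.12  0.   -0.01] 0.9978193868964581 0.0
[-0.001  -0.0037  0.0406]
side [([232.8, 151.8], 25), ([269.5, 148.5], 8), ([269.4, 152.8], 15), ([218.6, 163.8], 9), ([195.4, 182.6], 41), ([149.5, 184.0], 24), ([103.6, 192.9], 24)]
top [([170.2, 111.1], 33), ([147.8, 140.8], 36), ([201.7, 203.3], 32), ([150.3, 269.7], 26)]
```

View pics/m3.png

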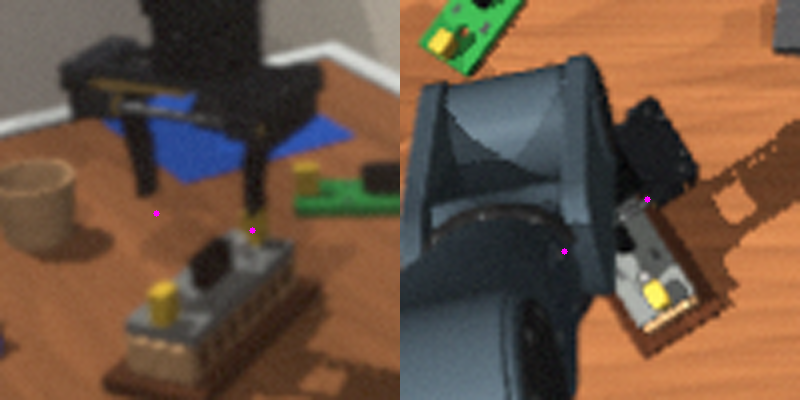

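```bash
python3 - <<'E'
from h import *
d=imaging.capture("top"); s,R,p=st()
pts=[p+R@[0,y,0.017] for y in (-.0435,.0435)]
o=proj(d,pts).mean(0).astype(int)-[50,55]
for h in (.053,.08,.11):
  print(h,((proj(d,[p+R@[x,-.095,-h] for x in(-.0375,.0375)])-o+.5)*4+[400,0]).round(0).tolist())
E
```

```text
2.8833 [0.5004 0.2121 0.121 ] yhead 122.45 tilt [ 9.e-04  6.e-04 -1.e+00] F [ 0.7  0.1 -0.7] M [ 0.05  0.01 -0.04] 1.001558679445996 0.0
0.053 [[665.0, 114.0], [710.0, 186.0]]
0.08 [[660.0, 105.0], [707.0, 179.0]]
0.11 [[655.0, 95.0], [703.0, 170.0]]
```

Scaled: 0.04 m / 0.5 = 0.08, -0.004 m / 0.5 = -0.008, -0.5 degrees / 360 = -0.0014.

Request:
play_rows --motion '[[[0,-0.004,0.016,0,0,0],[-0.002,-0.006,0.032,0,0,-0.0014],[-0.002,-0.008,0.048,0,0,-0.0014],[-0.002,-0.008,0.064,0,0,-0.0014],[-0.002,-0.008,0.08,0,0,-0.0014],[-0.002,-0.008,0.08,0,0,-0.0014]]]'

```text
time_s: 3.38
position: [0.5025, 0.2075, 0.0781]
tcp_rot: [[-0.84, -0.542, -0.004], [-0.542, 0.84, -0.001], [0.004, 0.002, -1.0]]
force: [-0.7, -0.6, -0.2]
opening: 1.002
grasp_force: 0.0
```

```bash
python3 - <<'E'
from h import *
D={"side":imaging.capture("side")}
s,R,p=st(); print(to(R,p,[.503,.2095,.08]))
pts=[p+R@[0,y,0.017] for y in (-.0435,.0435)]
d=D["side"]; print(yellow(d))
u,v=proj(d,pts).mean(0).astype(int)-[40,45]; cv2.imwrite("pics/m4.png",crop(d,u,v,80,75,6,proj(d,pts)))
E
```

```text
3.4333 [0.5029 0.2076 0.0788] yhead 122.85 tilt [-2.9e-03 -5.0e-04 -1.0e+00] F [-0.2 -0.8  0.2] M [ 0.07  0.07 -0.02] 1.003818661665361 0.0
[-0.0011  0.0016 -0.0012]
[([269.9, 148.6], 8), ([269.4, 152.8], 16), ([195.3, 182.3], 43), ([149.4, 184.0], 20), ([103.6, 192.8], 26)]
```

View pics/m4.png

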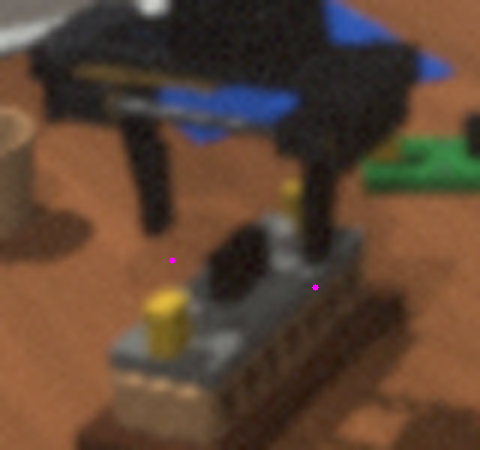

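Scaled: 0.002 m / 0.5 = 0.004, 0.0015 m / 0.5 = 0.003.

Request:
play_rows --motion '[[[-0.002,0.003,0,0,0,0],[-0.002,0.003,0,0,0,0],[-0.002,0.003,0,0,0,0],[-0.002,0.003,0.002,0,0,0],[-0.002,0.003,0.004,0,0,0],[-0.002,0.003,0.004,0,0,0]]]' --fingers 0.04

```text
time_s: 3.93
position: [0.5038, 0.2096, 0.0782]
tcp_rot: [[-0.84, -0.543, 0.0], [-0.543, 0.84, 0.0], [-0.0, -0.0, -1.0]]
force: [0.5, -0.3, 1.0]
opening: 0.629
grasp_force: 0.0
```

Scaled: 0.004 m / 0.5 = 0.008, 0.003 m / 0.5 = 0.006.

Request:
play_rows --motion '[[[0,0,0.002,0,0,0],[0,0,0.004,0,0,0],[0,0,0.006,0,0,0],[0,0,0.008,0,0,0],[0,0,0.008,0,0,0]]]'

```text
time_s: 4.35
position: [0.5037, 0.2096, 0.0739]
tcp_rot: [[-0.84, -0.543, -0.0], [-0.543, 0.84, -0.0], [0.0, 0.0, -1.0]]
force: [-0.0, 0.5, 0.6]
opening: 0.463
grasp_force: 0.0
```

Scaled: 0.003 m / 0.5 = 0.006, 0.002 m / 0.5 = 0.004.

Request:
play_rows --motion '[[[0,0,0.002,0,0,0],[0,0,0.004,0,0,0],[0,0,0.006,0,0,0],[0,0,0.006,0,0,0]]]'

```text
time_s: 4.68
position: [0.5037, 0.2096, 0.0709]
tcp_rot: [[-0.84, -0.543, -0.0], [-0.543, 0.84, -0.0], [0.0, 0.0, -1.0]]
force: [-0.9, -0.2, 0.2]
opening: 0.458
grasp_force: 0.0
```

Scaled: 0.004 m / 0.5 = 0.008, 0.003 m / 0.5 = 0.006.

Request:
play_rows --motion '[[[0,0,0.002,0,0,0],[0,0,0.004,0,0,0],[0,0,0.006,0,0,0],[0,0,0.008,0,0,0],[0,0,0.008,0,0,0]]]'

```text
time_s: 5.1
position: [0.5037, 0.2096, 0.0669]
tcp_rot: [[-0.84, -0.543, -0.0], [-0.543, 0.84, -0.0], [0.0, 0.0, -1.0]]
force: [-0.0, -0.8, 0.1]
opening: 0.459
grasp_force: 0.0
```

Scaled: 0.004 m / 0.5 = 0.008, 0.003 m / 0.5 = 0.006.

Request:
play_rows --motion '[[[0,0,0.002,0,0,0],[0,0,0.004,0,0,0],[0,0,0.006,0,0,0],[0,0,0.008,0,0,0],[0,0,0.008,0,0,0]]]'

```text
time_s: 5.52
position: [0.5037, 0.2096, 0.0629]
tcp_rot: [[-0.84, -0.543, -0.0], [-0.543, 0.84, -0.0], [0.0, 0.0, -1.0]]
force: [-0.4, -0.2, -0.3]
opening: 0.463
grasp_force: 0.0
```

Scaled: 0.002 m / 0.5 = 0.004, 0.001 m / 0.5 = 0.002.

Request:
play_rows --motion '[[[0,0,0.002,0,0,0],[0,0,0.004,0,0,0],[0,0,0.004,0,0,0],[0,0,0.004,0,0,0]]]'

```text
time_s: 5.85
position: [0.5038, 0.2096, 0.0611]
tcp_rot: [[-0.84, -0.543, -0.0], [-0.543, 0.84, -0.0], [0.0, 0.0, -1.0]]
force: [0.2, -0.6, -0.2]
opening: 0.461
grasp_force: 0.0
```

```bash
python3 - <<'E'
from h import *
d=imaging.capture("side")
s,R,p=st()
pts=[p+R@[0,y,0.017] for y in (-.02,.02)]
u,v=proj(d,pts).mean(0).astype(int)-[40,45]; cv2.imwrite("pics/m5.png",crop(d,u,v,80,75,6))
E
```

```text
5.9 [0.5039 0.2096 0.0611] yhead 122.86 tilt [-1.e-04 -0.e+00 -1.e+00] F [0.  0.5 0.5] M [0.09 0.05 0.01] 0.45576212856265574 0.0
```

View pics/m5.png

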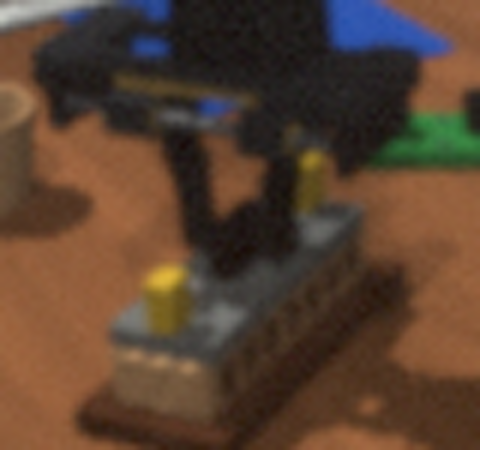

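The fingers straddle the black grip about (240,240) in the crop, with the tips just above the plate. The true tip height is about 17 mm above nominal, so I'll work in relative heights from here. Gripping now.

Request:
play_rows --motion '[[[0,0,0,0,0,0],[0,0,0,0,0,0],[0,0,0,0,0,0],[0,0,0,0,0,0],[0,0,0,0,0,0],[0,0,0,0,0,0],[0,0,0,0,0,0]]]' --fingers 0.0

```text
time_s: 6.48
position: [0.5042, 0.2093, 0.0612]
tcp_rot: [[-0.84, -0.543, 0.001], [-0.543, 0.84, -0.0], [-0.0, -0.001, -1.0]]
force: [0.3, -1.8, 0.2]
opening: 0.183
grasp_force: 30.0
```

```bash
python3 -c "
from h import *
st()"
```

```text
6.4833 [0.5042 0.2093 0.0612] yhead 122.88 tilt [ 6.e-04 -4.e-04 -1.e+00] F [ 0.3 -1.8  0.2] M [-0.27 -0.06  0.04] 0.18303618719407047 29.996701776981354
```

Scaled: -0.015 m / 0.5 = -0.03, -0.012 m / 0.5 = -0.024.

Request:
play_rows --motion '[[[0,0,-0.004,0,0,0],[0,0,-0.01,0,0,0],[0,0,-0.016,0,0,0],[0,0,-0.024,0,0,0],[0,0,-0.03,0,0,0]]]'

```text
time_s: 6.9
position: [0.504, 0.2094, 0.0765]
tcp_rot: [[-0.84, -0.543, 0.0], [-0.543, 0.84, -0.0], [0.0, -0.0, -1.0]]
force: [1.7, -2.5, -4.4]
opening: 0.18
grasp_force: 30.0
```

Scaled: -0.05 m / 0.5 = -0.1, -0.04 m / 0.5 = -0.08.

Request:
play_rows --motion '[[[0,0,-0.012,0,0,0],[0,0,-0.026,0,0,0],[0,0,-0.04,0,0,0],[0,0,-0.06,0,0,0],[0,0,-0.08,0,0,0],[0,0,-0.1,0,0,0],[0,0,-0.1,0,0,0]]]'

```text
time_s: 7.48
position: [0.5053, 0.2101, 0.1288]
tcp_rot: [[-0.84, -0.543, 0.005], [-0.543, 0.84, 0.001], [-0.004, -0.002, -1.0]]
force: [0.4, -0.5, -1.9]
opening: 0.185
grasp_force: 30.0
```

```bash
python3 - <<'E'
from h import *
D={c:imaging.capture(c) for c in("side","top")}
s,R,p=st()
for c in D: print(c,yellow(D[c]))
d=D["side"];cv2.imwrite("pics/m6.png",np.hstack([crop(d,160,100,100,130,4),crop(D["top"],270,110,100,130,4)]))
g=[.50,-.03,p[2]]; print(to(R,p,g))
E
```

```text
7.5833 [0.5042 0.2098 0.127 ] yhead 122.86 tilt [ 1.5e-03  4.0e-04 -1.0e+00] F [ 0.1  1.2 -2.6] M [0.09 0.06 0.02] 0.1802180255984606 29.9962717294693
side [([216.2, 143.3], 29), ([269.4, 151.1], 26), ([232.8, 152.5], 24), ([193.0, 161.8], 35), ([149.2, 183.6], 19), ([103.2, 192.7], 23)]
top [([170.4, 111.1], 35), ([147.8, 140.7], 35), ([198.6, 200.4], 34), ([150.4, 270.6], 15)]
[ 1.336e-01 -1.991e-01 -1.000e-04]
```

View pics/m6.png

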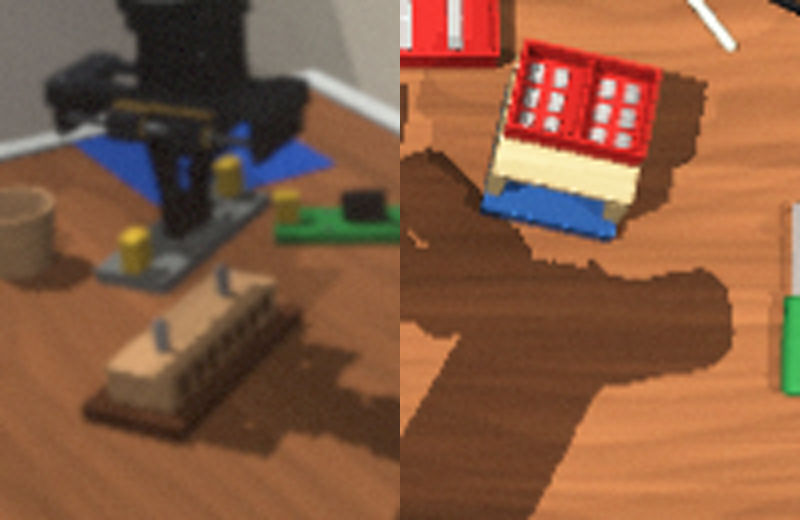

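The plate is level and clear above the dowels, in the left crop at (180,235). Carrying it to the free bench spot and turning it parallel to the rack bay.

Scaled: -0.179 m / 0.5 = -0.358, -0.164 m / 0.5 = -0.328, 43 degrees / 360 = 0.1194.

Request:
play_rows --motion '[[[0.014,-0.02,0,0,0,0.0083],[0.04,-0.06,0,0,0,0.0222],[0.074,-0.11,0,0,0,0.0389],[0.112,-0.168,0,0,0,0.0556],[0.15,-0.224,0,0,0,0.0722],[0.188,-0.28,0,0,0,0.0889],[0.22,-0.328,0,0,0,0.1056],[0.24,-0.358,0,0,0,0.1194]]]'

```text
time_s: 8.25
position: [0.4999, -0.0086, 0.1257]
tcp_rot: [[-0.983, 0.183, -0.001], [0.183, 0.983, -0.0], [0.001, -0.001, -1.0]]
force: [0.6, 0.4, -2.0]
opening: 0.178
grasp_force: 30.0
```

```bash
python3 -c "
from h import *
s,R,p=st(); print(to(R,p,[.50,-.03,p[2]]))"
```

```text
8.25 [ 0.4999 -0.0086  0.1257] yhead 79.47 tilt [-9.e-04 -4.e-04 -1.e+00] F [ 0.6  0.4 -2. ] M [ 0.   -0.05  0.04] 0.17794611245144754 29.993280172348022
[-0.0041 -0.0211  0.    ]
```

Scaled: 0.102 m / 0.5 = 0.204, 0.1 m / 0.5 = 0.2, 4 degrees / 360 = 0.0111.

Request:
play_rows --motion '[[[-0.008,-0.03,0.02,0,0,0.0083],[-0.008,-0.042,0.05,0,0,0.0111],[-0.008,-0.042,0.09,0,0,0.0111],[-0.008,-0.042,0.13,0,0,0.0111],[-0.008,-0.042,0.16,0,0,0.0111],[-0.008,-0.042,0.184,0,0,0.0111],[-0.008,-0.042,0.2,0,0,0.0111],[-0.008,-0.042,0.204,0,0,0.0111]]]'

```text
time_s: 8.92
position: [0.4995, -0.027, 0.0226]
tcp_rot: [[-0.97, 0.245, -0.003], [0.244, 0.97, 0.001], [0.003, 0.0, -1.0]]
force: [1.0, -0.3, -1.4]
opening: 0.181
grasp_force: 30.0
```

Scaled: 0.005 m / 0.5 = 0.01, 0.003 m / 0.5 = 0.006.

Request:
play_rows --motion '[[[0,0,0.002,0,0,0],[0,0,0.006,0,0,0],[0,0,0.008,0,0,0],[0,0,0.01,0,0,0],[0,0,0.01,0,0,0]]]'

```text
time_s: 9.33
position: [0.5007, -0.0273, 0.0195]
tcp_rot: [[-0.97, 0.244, 0.001], [0.244, 0.97, -0.0], [-0.001, -0.0, -1.0]]
force: [0.2, 0.3, -2.5]
opening: 0.188
grasp_force: 30.0
```

Scaled: 0.003 m / 0.5 = 0.006, 0.001 m / 0.5 = 0.002.

Request:
play_rows --motion '[[[0,0,0.002,0,0,0],[0,0,0.004,0,0,0],[0,0,0.006,0,0,0],[0,0,0.006,0,0,0]]]'

```text
time_s: 9.67
position: [0.5006, -0.0273, 0.0162]
tcp_rot: [[-0.97, 0.244, 0.0], [0.244, 0.97, -0.0], [-0.0, 0.0, -1.0]]
force: [0.5, 0.0, -1.6]
opening: 0.187
grasp_force: 30.0
```

Scaled: 0.001 m / 0.5 = 0.002, 0.0005 m / 0.5 = 0.001.

Request:
play_rows --motion '[[[0,0,0.001,0,0,0],[0,0,0.002,0,0,0],[0,0,0.002,0,0,0]]]'

```text
time_s: 9.92
position: [0.5006, -0.0273, 0.0162]
tcp_rot: [[-0.97, 0.244, 0.001], [0.244, 0.97, -0.0], [-0.001, -0.0, -1.0]]
force: [-2.4, 0.2, 6.8]
opening: 0.181
grasp_force: 30.0
```

Request:
play_rows --motion '[[[0,0,0,0,0,0],[0,0,0,0,0,0],[0,0,0,0,0,0],[0,0,0,0,0,0],[0,0,-0.004,0,0,0],[0,0,-0.02,0,0,0],[0,0,-0.05,0,0,0],[0,0,-0.09,0,0,0]]]' --fingers 0.05

```text
time_s: 10.58
position: [0.4995, -0.027, 0.06]
tcp_rot: [[-0.97, 0.244, -0.003], [0.244, 0.97, 0.001], [0.003, 0.0, -1.0]]
force: [0.3, -0.1, -0.7]
opening: 0.569
grasp_force: 0.0
```

```bash
python3 - <<'E'
from h import *
for i in range(4): D={c:imaging.capture(c) for c in("side","top")}
s,R,p=st()
for c in D: print(c,yellow(D[c]))
# current plate estimate from TCP: centre + tab
u=np.array([np.cos(np.radians(-14.1)),np.sin(np.radians(-14.1))]); c=np.array([.5006,-.0273])
for c_ in D: print(c_,[boxc(D[c_],c+k*.073*u,np.radians(-14.1),.011,.008,.012,.04).round(1).tolist() for k in(1,-1)])
g=[*(c-.073*u),p[2]]; print(g,to(R,p,g))
d=D["top"];S=D["side"]
# rack model overlay
o=np.array([.5985,-.2237]);a=np.radians(-14.5);X=np.array([np.cos(a),np.sin(a)]);Y=np.array([-X[1],X[0]])
P=[[*(o+x*X+y*Y),z] for x,z in((0,.025),(15e-3,.093),(50e-3,.128),(135e-3,.128)) for y in(-.065,.065)]+[[*(o+x*X),.025] for x in (0,.015)]
cv2.imwrite("pics/m7.png",np.hstack([crop(d,270,110,80,120,5,proj(d,P)),crop(S,300,180,80,120,5,proj(S,P))]))
E
```

```text
10.9833 [ 0.4999 -0.0271  0.0595] yhead 75.86 tilt [-1.5e-03  4.0e-04 -1.0e+00] F [-1.   0.6 -0.2] M [0.07 0.   0.03] 0.5725215845822493 0.0
side [([269.6, 151.2], 29), ([149.2, 184.0], 24), ([103.8, 193.9], 14), ([271.2, 213.3], 25), ([221.1, 223.7], 56)]
top [([170.3, 111.2], 35), ([147.5, 140.6], 31)]
side [[272.0, 212.3], [222.4, 222.8]]
top [[260.5, 171.1], [251.3, 208.1]]
[np.float64(0.4297993428842135), np.float64(-0.009516104139620361), np.float64(0.05950839167674935)] [ 0.0722 -0.0001  0.0001]
```

View pics/m7.png

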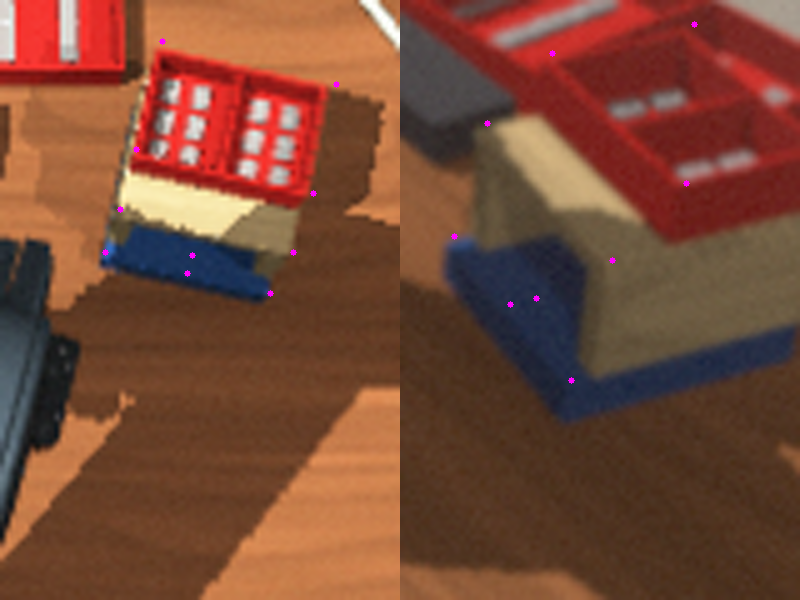

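The top overlay lines up with the rack's blue floor corners at (105,252) and (270,293), so the rack pose is confirmed to a few mm. The plate lies flat and released; taking the outer (robot-side) yellow tab next.

Scaled: 0.072 m / 0.5 = 0.144, 0.065 m / 0.5 = 0.13.

Request:
play_rows --motion '[[[0.04,0,0,0,0,0],[0.09,0,0,0,0,0],[0.13,0,0,0,0,0],[0.144,0,0.01,0,0,0],[0.144,0,0.04,0,0,0],[0.144,0,0.064,0,0,0],[0.144,0,0.08,0,0,0],[0.144,0,0.084,0,0,0]]]'

```text
time_s: 11.65
position: [0.4299, -0.0095, 0.0167]
tcp_rot: [[-0.97, 0.244, -0.003], [0.244, 0.97, 0.001], [0.003, 0.0, -1.0]]
force: [0.2, 0.2, -0.4]
opening: 0.576
grasp_force: 0.0
```

Request:
play_rows --motion '[[[0,0,0,0,0,0],[0,0,0,0,0,0],[0,0,0,0,0,0],[0,0,0,0,0,0],[0,0,0,0,0,0],[0,0,0,0,0,0],[0,0,0,0,0,0],[0,0,0,0,0,0]]]' --fingers 0.0

```text
time_s: 12.32
position: [0.4309, -0.0097, 0.0185]
tcp_rot: [[-0.97, 0.244, 0.001], [0.244, 0.97, -0.0], [-0.001, -0.0, -1.0]]
force: [1.0, -0.2, 4.2]
opening: 0.181
grasp_force: 30.0
```

```bash
python3 - <<'E'
from h import *
s,R,p=st(); d=imaging.capture("side"); print(yellow(d))
E
```

```text
12.3167 [ 0.4309 -0.0097  0.0185] yhead 75.86 tilt [ 7.e-04 -2.e-04 -1.e+00] F [ 1.  -0.2  4.2] M [ 0.02 -0.08  0.01] 0.1814356054078055 30.000478327274323
[([269.7, 151.2], 29), ([234.0, 152.1], 8), ([149.5, 184.0], 25), ([270.5, 212.9], 51)]
```

Scaled: -0.035 m / 0.5 = -0.07, -0.025 m / 0.5 = -0.05.

Request:
play_rows --motion '[[[0,0,-0.004,0,0,0],[0,0,-0.01,0,0,0],[0,0,-0.02,0,0,0],[0,0,-0.034,0,0,0],[0,0,-0.05,0,0,0],[0,0,-0.064,0,0,0],[0,0,-0.07,0,0,0],[0,0,-0.07,0,0,0]]]'

```text
time_s: 13.03
position: [0.4312, -0.0098, 0.0542]
tcp_rot: [[-0.97, 0.244, 0.002], [0.244, 0.97, -0.001], [-0.002, -0.0, -1.0]]
force: [1.2, -0.3, -2.6]
opening: 0.182
grasp_force: 30.0
```

```bash
python3 - <<'E'
from h import *
s,R,p=st(); d=imaging.capture("side"); print(yellow(d))
u=np.array([np.cos(np.radians(-14.1)),np.sin(np.radians(-14.1))]); c=p[:2]+.073*u
for z in (.015,.025,.035): print([boxc(d,c+k*.073*u,np.radians(-14.1),.011,.008,z+.012,z+.04).round(1).tolist() for k in(1,-1)])
print(to(R,p,[.4208,-.1792,p[2]]))
cv2.imwrite("pics/m8.png",crop(d,200,160,120,100,5))
E
```

```text
13.0333 [ 0.4312 -0.0098  0.0542] yhead 75.87 tilt [ 2.1e-03 -6.0e-04 -1.0e+00] F [ 1.2 -0.3 -2.6] M [ 0.08  0.1  -0.04] 0.18243565428700675 29.999513626098633
[([269.7, 151.4], 25), ([149.4, 184.2], 24), ([104.1, 193.7], 9), ([270.6, 202.3], 49), ([217.9, 214.2], 10)]
[[272.5, 207.7], [222.6, 218.1]]
[[272.5, 204.7], [222.3, 215.0]]
[[272.6, 201.7], [222.1, 211.9]]
[-3.120e-02 -1.668e-01  1.000e-04]
```

View pics/m8.png

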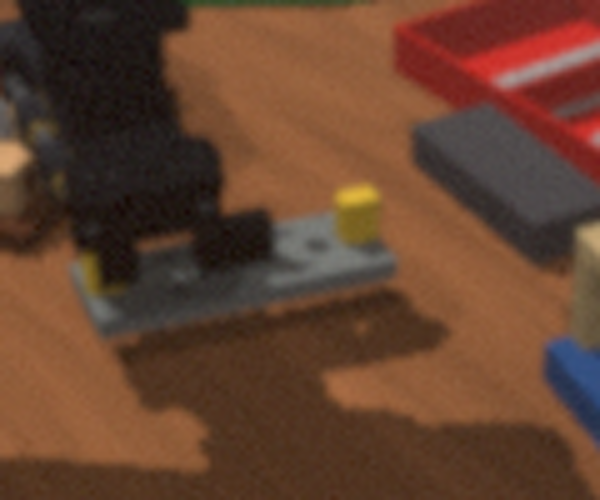

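No droop: the far tab is at its expected pixel. Moving to the bay's approach line.

Scaled: -0.167 m / 0.5 = -0.334, -0.031 m / 0.5 = -0.062, 0.4 degrees / 360 = 0.0011.

Request:
play_rows --motion '[[[-0.004,-0.02,0,0,0,0],[-0.012,-0.06,0,0,0,0],[-0.022,-0.12,0,0,0,0],[-0.034,-0.18,0,0,0,0],[-0.046,-0.24,0,0,0,0],[-0.056,-0.294,0,0,0,0],[-0.062,-0.324,0.004,0,0,0.0011],[-0.062,-0.334,0.008,0,0,0.0011]]]'

```text
time_s: 13.75
position: [0.4207, -0.1832, 0.0489]
tcp_rot: [[-0.967, 0.255, 0.002], [0.255, 0.967, -0.002], [-0.003, -0.002, -1.0]]
force: [0.1, -1.8, -1.8]
opening: 0.178
grasp_force: 30.0
```

```bash
cat >> h.py <<'E'
o=np.array([.598,-.225]);a=np.radians(-14.5);X=np.array([np.cos(a),np.sin(a)]);Y=np.array([-X[1],X[0]])
def rackxy(p): return np.array([(p[:2]-o)@X,(p[:2]-o)@Y]).round(4)
E
python3 - <<'E'
from h import *
for i in range(3): D={c:imaging.capture(c) for c in("side","top")}
s,R,p=st(); print(rackxy(p)); 
u=-R[:2,0]; c=p[:2]+.073*u; yaw=np.arctan2(u[1],u[0]); z=p[2]-.0185
for n,d in D.items(): print(n,yellow(d),boxc(d,c+.073*u,yaw,.011,.008,z+.012,z+.04).round(1))
cv2.imwrite("pics/m9.png",np.hstack([crop(D["side"],260,180,100,120,4),crop(D["top"],250,115,100,120,4)]))
E
```

```text
14.05 [ 0.4193 -0.1777  0.049 ] yhead 75.55 tilt [-0.0014  0.0012 -1.    ] F [ 0.4 -0.6 -2.4] M [0.07 0.12 0.02] 0.17961993606526036 29.999575316905975
[-0.1849  0.0011]
side [([269.3, 151.4], 33), ([230.8, 153.4], 10), ([149.0, 182.8], 14), ([103.7, 193.1], 21), ([306.5, 235.4], 87), ([247.8, 251.8], 12)] [308.4 233.7]
top [([170.2, 111.0], 32), ([147.7, 140.8], 34), ([161.7, 230.9], 23), ([150.1, 269.7], 21)] [306.2 171.9]
```

View pics/m9.png

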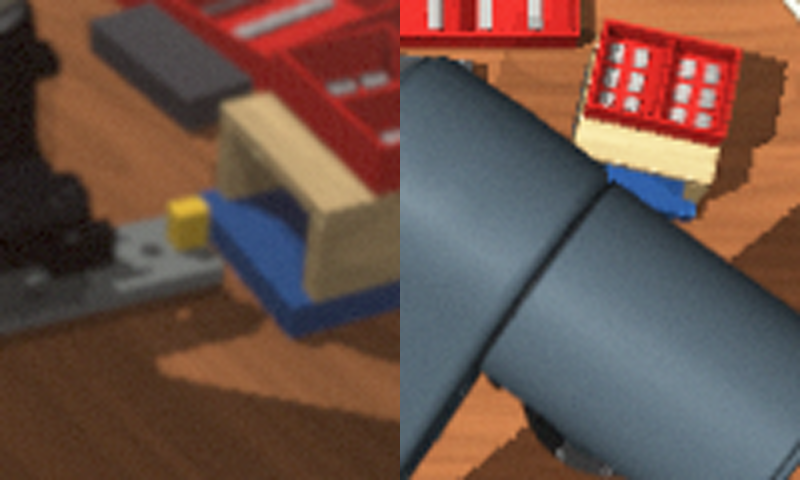

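Request:
play_rows --motion '[[[-0.01,-0.004,-0.004,0,0,0],[-0.03,-0.006,-0.004,0,0,0],[-0.054,-0.006,-0.004,0,0,0],[-0.078,-0.006,-0.004,0,0,0],[-0.096,-0.006,-0.004,0,0,0],[-0.1,-0.006,-0.004,0,0,0]]]'

```text
time_s: 14.55
position: [0.4707, -0.1957, 0.0516]
tcp_rot: [[-0.968, 0.25, 0.004], [0.25, 0.968, -0.003], [-0.004, -0.002, -1.0]]
force: [0.7, -0.9, -1.7]
opening: 0.185
grasp_force: 30.0
```

```bash
python3 - <<'E'
from h import *
for i in range(2): d=imaging.capture("side")
s,R,p=st(); print(rackxy(p)); 
u=-R[:2,0]; c=p[:2]+.073*u; yaw=np.arctan2(u[1],u[0]); z=p[2]-.0185
print(yellow(d),boxc(d,c+.073*u,yaw,.011,.008,z+.012,z+.04).round(1))
cv2.imwrite("pics/m10.png",crop(d,260,180,120,100,5))
E
```

```text
14.65 [ 0.4683 -0.1946  0.0512] yhead 75.52 tilt [ 4.e-04 -3.e-04 -1.e+00] F [ 0.2  0.1 -1.2] M [ 0.06  0.14 -0.04] 0.18015684663553747 29.999475181102753
[-0.1332 -0.003 ]
[([231.6, 152.0], 20), ([149.5, 182.8], 13), ([326.4, 230.5], 91), ([269.7, 245.8], 18)] [327.8 229.6]
```

View pics/m10.png

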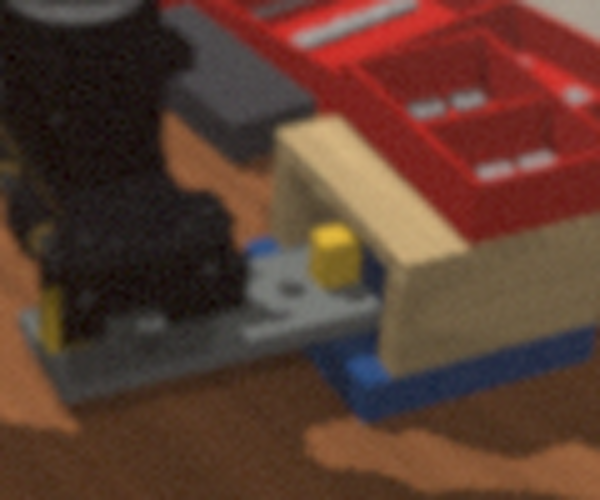

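I've now viewed 12 pictures, two over the limit of 10, so I'll use only numbers from here. The last one shows the plate's inner end entering the bay centred, over the blue floor.

Scaled: -0.04 m / 0.5 = -0.08, -0.038 m / 0.5 = -0.076.

Request:
play_rows --motion '[[[-0.01,0.002,0,0,0,0],[-0.026,0.002,0,0,0,0],[-0.044,0.002,0,0,0,0],[-0.062,0.002,0,0,0,0],[-0.076,0.002,0,0,0,0],[-0.08,0.002,0,0,0,0]]]'

```text
time_s: 15.15
position: [0.5087, -0.2048, 0.0514]
tcp_rot: [[-0.968, 0.251, 0.003], [0.251, 0.968, -0.002], [-0.003, -0.001, -1.0]]
force: [0.1, 1.0, -3.0]
opening: 0.18
grasp_force: 30.0
```

Scaled: -0.024 m / 0.5 = -0.048, -0.022 m / 0.5 = -0.044.

Request:
play_rows --motion '[[[-0.01,0,0,0,0,0],[-0.022,0,0,0,0,0],[-0.036,0,0,0,0,0],[-0.044,0,0,0,0,0],[-0.048,0,0,0,0,0],[-0.048,0,0,0,0,0]]]'

```text
time_s: 15.65
position: [0.5303, -0.2099, 0.0511]
tcp_rot: [[-0.968, 0.251, 0.0], [0.251, 0.968, -0.0], [-0.001, -0.0, -1.0]]
force: [0.0, -1.3, -1.3]
opening: 0.18
grasp_force: 30.0
```

```bash
python3 - <<'E'
from h import *
d=imaging.capture("side")
s,R,p=st(); print(rackxy(p)); 
u=-R[:2,0]; c=p[:2]+.073*u; yaw=np.arctan2(u[1],u[0]); z=p[2]-.0185
print(yellow(d),boxc(d,c-.073*u,yaw,.011,.008,z+.012,z+.04).round(1))
E
```

```text
15.7 [ 0.5298 -0.2097  0.0511] yhead 75.47 tilt [-2.e-04  1.e-04 -1.e+00] F [-0.7  0.1 -3.6] M [ 0.03  0.15 -0.03] 0.18155653073558414 29.999560117721558
[-0.0699 -0.0022]
[([269.6, 151.2], 30), ([232.5, 153.0], 11), ([149.3, 184.4], 14), ([103.7, 193.5], 15), ([293.2, 234.8], 6), ([293.3, 240.5], 19)] [297.6 236.5]
```

Scaled: -0.012 m / 0.5 = -0.024, -0.01 m / 0.5 = -0.02.

Request:
play_rows --motion '[[[-0.006,0,0.004,0,0,0],[-0.012,0,0.008,0,0,0],[-0.02,0,0.012,0,0,0],[-0.024,0,0.012,0,0,0],[-0.024,0,0.012,0,0,0]]]'

```text
time_s: 16.12
position: [0.5421, -0.213, 0.045]
tcp_rot: [[-0.968, 0.251, 0.001], [0.251, 0.968, -0.0], [-0.001, -0.0, -1.0]]
force: [0.6, -0.6, -1.9]
opening: 0.18
grasp_force: 30.0
```

Request:
play_rows --motion '[[[0,0,0.001,0,0,0],[0,0,0.002,0,0,0],[0,0,0.003,0,0,0],[0,0,0.003,0,0,0]]]'

```text
time_s: 16.45
position: [0.5412, -0.2127, 0.0437]
tcp_rot: [[-0.968, 0.251, -0.0], [0.251, 0.968, -0.0], [0.0, -0.0, -1.0]]
force: [0.3, 0.2, -1.4]
opening: 0.181
grasp_force: 30.0
```

Scaled: 0.001 m / 0.5 = 0.002, 0.0005 m / 0.5 = 0.001.

Request:
play_rows --motion '[[[0,0,0.001,0,0,0],[0,0,0.002,0,0,0],[0,0,0.002,0,0,0]]]'

```text
time_s: 16.7
position: [0.5411, -0.2127, 0.0432]
tcp_rot: [[-0.968, 0.251, -0.0], [0.251, 0.968, -0.0], [0.0, -0.0, -1.0]]
force: [-2.9, 0.1, 4.3]
opening: 0.179
grasp_force: 30.0
```

Request:
play_rows --motion '[[[-0.004,0,-0.001,0,0,0],[-0.01,0,-0.001,0,0,0],[-0.016,0,-0.001,0,0,0],[-0.022,0,-0.001,0,0,0],[-0.024,0,-0.001,0,0,0]]]'

```text
time_s: 17.12
position: [0.5518, -0.2151, 0.0435]
tcp_rot: [[-0.968, 0.251, -0.003], [0.251, 0.968, 0.001], [0.003, 0.001, -1.0]]
force: [-5.8, 1.5, 6.4]
opening: 0.185
grasp_force: 30.0
```

Scaled: -0.004 m / 0.5 = -0.008, -0.003 m / 0.5 = -0.006.

Request:
play_rows --motion '[[[-0.002,0,0,0,0,0],[-0.004,0,0,0,0,0],[-0.006,0,0,0,0,0],[-0.008,0,0,0,0,0]]]'

```text
time_s: 17.45
position: [0.5548, -0.2158, 0.0435]
tcp_rot: [[-0.968, 0.251, -0.004], [0.251, 0.968, 0.002], [0.005, 0.001, -1.0]]
force: [-5.8, 2.1, 7.7]
opening: 0.184
grasp_force: 30.0
```

Scaled: -0.004 m / 0.5 = -0.008, -0.002 m / 0.5 = -0.004.

Request:
play_rows --motion '[[[-0.002,0,-0.001,0,0,0],[-0.004,0,-0.001,0,0,0],[-0.006,0,-0.001,0,0,0],[-0.008,0,-0.001,0,0,0]]]'

```text
time_s: 17.78
position: [0.5604, -0.2177, 0.0436]
tcp_rot: [[-0.968, 0.251, -0.001], [0.251, 0.968, 0.0], [0.001, 0.0, -1.0]]
force: [-3.3, 0.9, 2.6]
opening: 0.181
grasp_force: 30.0
```

Scaled: -0.003 m / 0.5 = -0.006, -0.001 m / 0.5 = -0.002.

Request:
play_rows --motion '[[[-0.002,0,0,0,0,0],[-0.004,0,0,0,0,0],[-0.006,0,0,0,0,0],[-0.006,0,0,0,0,0]]]'

```text
time_s: 18.12
position: [0.5607, -0.2177, 0.0435]
tcp_rot: [[-0.968, 0.25, -0.007], [0.25, 0.968, 0.002], [0.007, 0.0, -1.0]]
force: [-8.6, 0.3, 6.4]
opening: 0.18
grasp_force: 30.0
```

Scaled: -0.003 m / 0.5 = -0.006, -0.002 m / 0.5 = -0.004.

Request:
play_rows --motion '[[[-0.002,0,0,0,0,0],[-0.004,0,0,0,0,0],[-0.006,0,0,0,0,0],[-0.006,0,0,0,0,0]]]'

```text
time_s: 18.45
position: [0.5607, -0.2176, 0.0435]
tcp_rot: [[-0.968, 0.25, -0.013], [0.25, 0.968, 0.004], [0.013, 0.001, -1.0]]
force: [-14.0, 0.5, 10.1]
opening: 0.179
grasp_force: 30.0
```

The plate is against the stop: position stays at -38 mm (nominal home) while the force rises. Relaxing the push before releasing.

Request:
play_rows --motion '[[[0.004,0,0,0,0,0],[0.008,0,0,0,0,0],[0.01,0,0,0,0,0],[0.01,0,0,0,0,0]]]'

```text
time_s: 18.78
position: [0.5608, -0.2177, 0.0435]
tcp_rot: [[-0.968, 0.251, -0.002], [0.251, 0.968, 0.001], [0.002, 0.0, -1.0]]
force: [-5.2, 0.7, 2.6]
opening: 0.181
grasp_force: 30.0
```

```bash
python3 - <<'E'
from h import *
s,R,p=st(); print(rackxy(p))
E
```

```text
18.7833 [ 0.5608 -0.2177  0.0435] yhead 75.47 tilt [-2.e-03  8.e-04 -1.e+00] F [-5.2  0.7  2.6] M [0.06 0.88 0.  ] 0.18061843479211867 30.000110864639282
[-0.0379 -0.0023]
```

Scaled: -0.03 m / 0.5 = -0.06, -0.015 m / 0.5 = -0.03.

Request:
play_rows --motion '[[[0,0,0,0,0,0],[0,0,0,0,0,0],[0,0,0,0,0,0],[0,0,0,0,0,0],[0,0,0,0,0,0],[0,0,-0.01,0,0,0],[0,0,-0.03,0,0,0],[0,0,-0.06,0,0,0]]]' --fingers 0.05

```text
time_s: 19.45
position: [0.5611, -0.2175, 0.0735]
tcp_rot: [[-0.968, 0.251, -0.002], [0.251, 0.968, 0.001], [0.002, 0.001, -1.0]]
force: [-1.0, -0.6, 1.3]
opening: 0.567
grasp_force: 0.0
```

Scaled: 0.11 m / 0.5 = 0.22, -0.1 m / 0.5 = -0.2.

Request:
play_rows --motion '[[[0.01,0,-0.03,0,0,0],[0.04,0,-0.07,0,0,0],[0.1,0,-0.12,0,0,0],[0.16,0,-0.17,0,0,0],[0.22,0,-0.2,0,0,0],[0.22,0,-0.2,0,0,0]]]'

```text
time_s: 19.95
position: [0.4508, -0.1881, 0.1768]
tcp_rot: [[-0.968, 0.251, -0.001], [0.251, 0.968, 0.0], [0.001, 0.0, -1.0]]
force: [0.1, 0.6, -0.3]
opening: 0.574
grasp_force: 0.0
```

```bash
python3 - <<'E'
from h import *
for i in range(4): D={c:imaging.capture(c) for c in("side","top")}
s,R,p=st()
c=o+.035*X
for n,d in D.items(): print(n,yellow(d),boxc(d,c-.073*X-.0023*Y,a,.011,.008,.037,.065).round(1))
E
```

```text
20.35 [ 0.4559 -0.1906  0.173 ] yhead 75.48 tilt [-5.e-04  4.e-04 -1.e+00] F [ 0.7  0.5 -0.4] M [ 0.08 -0.02  0.03] 0.5708530568552541 0.0
side [([232.2, 152.2], 35), ([149.0, 183.6], 12), ([103.1, 192.8], 17), ([307.6, 237.2], 89)] [309.2 236.2]
top [([170.2, 111.1], 32), ([148.3, 141.0], 43), ([161.5, 230.9], 21), ([150.0, 269.5], 20)] [307.  172.2]
```

```bash
python3 -c "
from rig import bot
print(bot.hand_in())"
```

```text
the job is handed in; nothing more can be done
None
```

The job is handed in with the plate flat in the bay, against the stop and released; the bystanders were left untouched and the clock stood at about 20 s, but the hand-in call gave no verdict, and I viewed 12 pictures, two over the limit of 10.

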